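# Press the cap mat home, then hold the tray's index plunger out

### The arm

A 6-joint arm with a two-finger parallel gripper is mounted at the origin on the work surface. World frame = base frame: x ahead of the robot, y to its left, z up, the work surface at z = 0. Lengths are in m, angles in degrees, forces in N, time in s.
With the tool pointing down it reaches from about 0.325 to 0.85 m from the base axis. Payload 15.5 kg.
Tool frame: the origin (TCP) lies midway between the tips of the shut fingers; the grasp point (between the pads) lies 19 mm behind it; y points along the fingers, x is the direction in which the jaws open and shut, and the axes are right-handed (so a half turn about y gives the same grasp; the last joint's range is limited). The gripper opens to 91 mm and grips with 3 to 60 N. Pads are 32 mm wide; open, the fingers measure 118 mm over their backs; the gripper's body (76 mm by 178 mm) begins 60 mm behind the grasp point.
Start: joints at [-78.18, 28.281, 77.091, -0, 74.628, -5.472], TCP at [0.186, -0.597, 0.175] pointing down, gripper open.
Joint ranges: [-166.48, 166.48], [-47.26, 123.95], [12.59, 153.08], [-70.14, 250.14], [6.76, 159.57], [-176.63, 176.63]. Speed limits (degrees/s): [108.29, 108.29, 147.25, 172.46, 172.46, 172.46].

### API

Orientations are given as a 3x3 rotation matrix whose columns are the frame's x, y, z axes.
In Python, from bench import ctrl gives the robot as it stands. The module is installed in compiled form; this text tells all that it offers. Calls block until the motion is done:
- ctrl.goto(position, orientation): joint-space move of the TCP to a pose.
- ctrl.move_l(position, vel=0.15, ori=None, contact_N=None): straight line of the TCP; ori=None keeps the orientation; vel is the mean speed in m/s. With contact_N (N) it stops when the force on the tool has changed by that much, and returns True; else False.
- ctrl.movej(angles): joint-space move.
- ctrl.command_gripper(opening): opening from 0.0 (shut) to 1.0 (fully open); the grip force is fixed at half the most; returns when the fingers have stopped.
- ctrl.sleep(seconds).
- ctrl.ik(position, orientation): joint angles nearest the present ones, or None.
- ctrl.read_camera(name): name is "scene" or "side" or "wrist"; returns the picture (384x512x3 uint8, blue, green, red); there is no depth.
- ctrl.camera_params(name): a dict with "fx", "fy", "cx", "cy" (pixels), "D" ([k1, k2, p1, p2, k3] as OpenCV has them; the pictures are not rectified), "pose" (4x4, takes a point from camera to world coordinates); the wrist camera has in their place "T_tool_cam" (4x4, takes a point from camera to tool coordinates, whose origin is the TCP and whose axes are the tool frame's). Camera axes: x right, y up, looking along -z (the intrinsics and any distortion apply to the point x, -y, -z); pixel columns grow to the right and rows downward; lengths in m; the calibration is good to about 2 mm. A picture is of the moment at which its call begins: read the wrist's pose just before it. camera_params takes no time and is no camera call.
A pose or a line that the arm cannot do raises ctrl.MotionError and nothing moves.
- ctrl.sign_off(): hands the job in, once; it reports no verdict.
Readings, each from a call of its own:
- ctrl.current_t(): time.
- ctrl.current_q(): joint angles.
- ctrl.current_dq(): joint speeds.
- ctrl.current_effort(): joint torques, N m.
- ctrl.current_tool_pos(): TCP position.
- ctrl.current_eef_rot(): TCP orientation.
- ctrl.current_contact_force(): force on the tool from outside, world axes, zero at the start.
- ctrl.current_wrist_torque(): the same for the moment, N m.
- ctrl.current_grip_width(): opening from 0.0 (shut) to 1.0 (fully open).
Only numpy, scipy, OpenCV 4.12 (cv2) and the standard library are available. Lean on these libraries where they do the work, as an engineer would, in place of code of your own. Each camera call takes 0.05 s, during which the arm holds its last target.

### The job

The cap mat on the sample plate needs firming down before a colleague draws the plate tray out: take the orange paddle and, with its foot flat and squarely across the sprung plate, sweep it in one unbroken pass from the plate's end nearest the red knob to the opposite end, pressing so that the plate stays about half-way down on its springs and never bottoms out. Stand the paddle back upright in the middle of its green mat and let go of it, leaving the bottle, beaker and jar alone. Then take the red knob of the index plunger, pull it straight up as far as it goes so that the pin is clear of its hole in the tray, and finish while still holding it up there: do not let go.

Things in the scene. Friction and masses are not known exactly. Their poses are not given: they have to be found in the camera images.
- paddle_grip (a point): Centre of the paddle's grip. The paddle is a loose tool of about 0.25 kg, 76 mm tall: a white flat foot 28 x 90 x 12 mm with an upright orange grip block 20 x 44 mm in section on its middle, from 12 to 76 mm above the underside. This point is 50 mm above the foot's underside, on the tool's middle line. Own x: along the thin 20 mm (and 28 mm) way, the way to pinch it and the way to sweep; own y: along the 90 mm foot; z up. It starts standing on the green mat.
- paddle_foot (a point): Centre of the underside of the paddle's foot, same axes as the grip point.
- mat_top (a point): Centre of the top face of the fixed green square mat, 160 x 160 mm, 3 mm thick, where the paddle belongs.
- fixture: Fixed plate holder screwed to the bench, origin on the bench under the plate's centre; own x along the plate's length, away from the red knob; z up. Base 250 x 120 x 12 mm (own x from -160 to +90 mm), grey tray on it up to z = 22 mm with a tab that holds the pin's seat hole. A dark bridge over the tab at own x = -115 mm, 26 mm (x) by 78 mm (y), its top at z = 42 mm, carries the plunger on a steel nut and barrel of 22 then 14 mm diameter, up to z = 58 mm.
- plate_top (a point): Centre of the flat top face of the sample plate (white, with a blue cap mat), 124 x 82 mm along own x and y; z up. At rest 50 mm above the bench. The plate is part of the fixture, on springs: it sinks level, without tilting, wherever it is pressed. Own x as the fixture's: the red knob is towards -x.
- plate (a joint): How far the sprung plate is pressed down, in m: 0 at rest, 0.012 bottomed out. The push needed is about 2 N at first and rises by 0.5 N per mm, to about 5 N half-way and 8 N at the bottom.
- plunger_knob (a point): Centre of the red round knob of the index plunger, 24 mm diameter and 24 mm tall, 72 mm above the bench when the pin is seated. Below the knob is the thin barrel (14 mm diameter), so that fingertips may reach up to 12 mm below the knob's underside. It moves straight up only.
- plunger (a joint): How far the plunger is pulled up, in m: 0 seated, 0.014 at its stop; the pin leaves its hole at 0.008. The spring pulls it back with about 5 N when seated, 10 N at the stop.
- bottle: Loose amber bottle, 60 mm diameter, 115 mm tall, origin under its centre. Leave alone.
- beaker: Loose glass beaker, 68 mm diameter, 85 mm tall, origin under its centre. Leave alone.
- jar: Loose white jar, 64 mm diameter, 75 mm tall, origin under its centre. Leave alone.
- paddle: The paddle, origin at the centre of its underside.
- mat: The green mat, origin under its centre.
Things that resemble listed ones, but are neither listed nor needed, are in the scene too. What is shaped like the paddle but blue is not meant. Leave any yellow look-alike of the mat alone.

How it is judged (in metres and radians):
On the way, in this order (a step that is already met when the one before it is completed fails the run):
1. the paddle's foot presses the plate squarely at the end nearest the red knob (x of paddle_foot in the frame of plate_top below -0.032 m and contact force between paddle and plate above 0.5 N and value of joint plate between 0.002 and 0.0105 m and y of paddle_foot in the frame of plate_top between -0.018 and 0.018 m and angle between the x axis of paddle_foot and the x axis of plate_top, either way round below 0.2 rad and angle between paddle_foot's own z axis and vertical below 0.2 rad), for 0.1 s.
2. still pressing, the paddle passes the middle of the plate (x of paddle_foot in the frame of plate_top between -0.012 and 0.012 m and contact force between paddle and plate above 0.5 N and value of joint plate between 0.002 and 0.0105 m and y of paddle_foot in the frame of plate_top between -0.018 and 0.018 m and angle between the x axis of paddle_foot and the x axis of plate_top, either way round below 0.2 rad and angle between paddle_foot's own z axis and vertical below 0.2 rad).
3. still pressing, the paddle reaches the opposite end of the plate (x of paddle_foot in the frame of plate_top above 0.032 m and contact force between paddle and plate above 0.5 N and value of joint plate between 0.002 and 0.0105 m and y of paddle_foot in the frame of plate_top between -0.018 and 0.018 m and angle between the x axis of paddle_foot and the x axis of plate_top, either way round below 0.2 rad and angle between paddle_foot's own z axis and vertical below 0.2 rad), for 0.1 s.
4. the paddle stands on the green mat, released (horizontal distance between paddle_foot and mat_top below 0.06 m and angle between paddle_foot's own z axis and vertical below 0.1 rad and contact force between paddle and mat above 0.5 N and contact force between the fingers and paddle below 0.1 N), for 0.2 s.
5. the red knob is pulled fully up in the fingers (value of joint plunger above 0.0115 m and contact force between the fingers and plunger above 1 N), for 0.3 s.
At the end, for the whole second after the job is handed in: The plunger is held in the fingers (contact over 1 N), still and pulled up at least 11.5 of its 14 mm; the paddle stands upright (within 0.1 rad), untouched and at rest on the green mat, its centre within 60 mm of the mat's; nothing presses the plate (down less than 1.5 mm) (all of step 4 and all of step 5 and velocity of joint plunger between -0.01 and 0.01 m/s and linear speed of paddle below 0.02 m/s and value of joint plate below 0.0015 m and contact force between paddle and plunger below 0.1 N); the arm keeps its last pose, push and grip.
It fails at once if the plate is pressed until it bottoms out (11.5 mm or more of its 12 mm) (value of joint plate above 0.0115 m).
It fails at once if the paddle leaves or meets the plate over its middle (within 28 mm of its centre), so that the pass is broken (x of paddle_foot in the frame of plate_top between -0.028 and 0.028 m and y of paddle_foot in the frame of plate_top between -0.05 and 0.05 m and z of paddle_foot in the frame of plate_top between -0.005 and 0.01 m and value of joint plate below 0.001 m).
It fails at once if the bottle is knocked or moved (over 20 mm or 0.3 rad) (distance of bottle from where it was at the start of the episode above 0.02 m or angle between bottle's own z axis and vertical above 0.3 rad).
It fails at once if the beaker is knocked or moved (over 20 mm or 0.3 rad) (distance of beaker from where it was at the start of the episode above 0.02 m or angle between beaker's own z axis and vertical above 0.3 rad).
It fails at once if the jar is knocked or moved (over 20 mm or 0.3 rad) (distance of jar from where it was at the start of the episode above 0.02 m or angle between jar's own z axis and vertical above 0.3 rad).
It also fails if it takes over 72 s, if anything falls off the work surface, if the arm or the gripper's body presses on something with over 40 N, if the wrist force passes 120 N, or if a joint passes its speed limit or range.

## Working session

There is one attempt and no reset: what is moved stays moved. The work goes in short steps, each a Python script; the robot and the scene stay as the last script left them, time stands still between calls to the robot, and variables do not carry over. Pictures are saved under pics/ and viewed, and the job is handed in when it is done.

```bash
mkdir -p pics; python3 - <<'E'
from bench import ctrl
import cv2
print(ctrl.current_t())
for n in ["scene","side","wrist"]:
    p=ctrl.camera_params(n); print(n,p)
    cv2.imwrite(f"pics/{n}0.png",ctrl.read_camera(n))
print(ctrl.current_eef_rot())
E
```

```text
0.0
scene {'fx': 469.23395790068133, 'fy': 469.23395790068133, 'cx': 253.85070509644288, 'cy': 190.3093873938819, 'D': array([-0.0552254,  0.       ,  0.       ,  0.       ,  0.       ]), 'pose': array([[ 0.68529747, -0.5952029 ,  0.41964376,  1.10215249],
       [ 0.72820946,  0.56705006, -0.38492234, -0.56445966],
       [-0.00885212,  0.56937486,  0.82203036,  1.16394166],
       [ 0.        ,  0.        ,  0.        ,  1.        ]])}
side {'fx': 471.08945336969094, 'fy': 471.08945336969094, 'cx': 262.02618524630975, 'cy': 189.8553205571208, 'D': array([-0.07432244,  0.        ,  0.        ,  0.        ,  0.        ]), 'pose': array([[-0.92570658,  0.22674442, -0.30274461,  0.15142884],
       [-0.37790158, -0.58840362,  0.71482276,  0.82581497],
       [-0.01605395,  0.7761238 ,  0.63037617,  0.85926444],
       [ 0.        ,  0.        ,  0.        ,  1.        ]])}
wrist {'fx': 321.4356371127076, 'fy': 321.4356371127076, 'cx': 256.19775554145826, 'cy': 192.00221637252866, 'D': array([-0.08390781,  0.        ,  0.        ,  0.        ,  0.        ]), 'T_tool_cam': array([[ 9.99999677e-01, -9.51843251e-05,  7.97786870e-04,
         1.15444613e-03],
       [ 7.93660043e-04,  2.71524999e-01, -9.62431060e-01,
        -2.10513841e-01],
       [-1.25010728e-04,  9.62431382e-01,  2.71524987e-01,
         7.75270815e-02],
       [ 0.00000000e+00,  0.00000000e+00,  0.00000000e+00,
         1.00000000e+00]])}
[[ 2.97224950e-01 -2.06165177e-04  9.54807460e-01]
 [-9.54807000e-01  9.41195711e-04  2.97225010e-01]
 [-9.59938134e-04 -9.99999536e-01  8.28988940e-05]]
```

View pics/scene0.png

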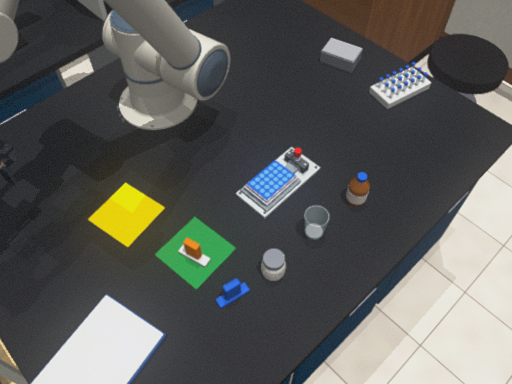

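View pics/side0.png

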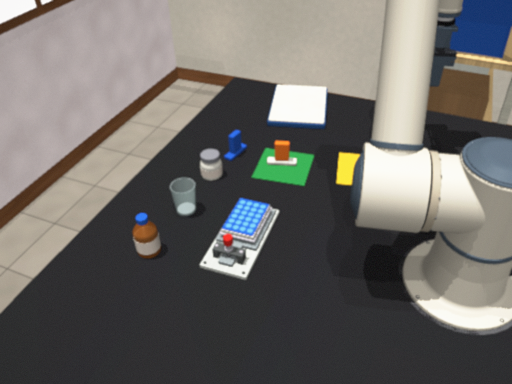

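View pics/wrist0.png

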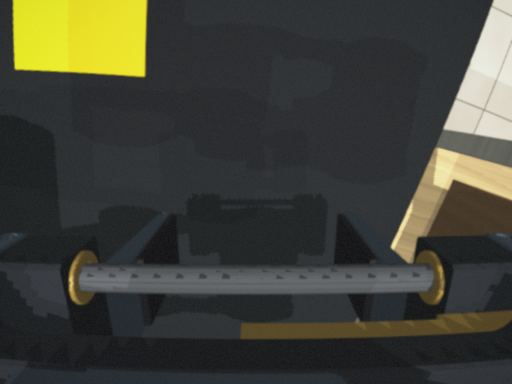

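The scene view shows the paddle on the green mat at about (193,250), the mat centred on (195,252), the red knob at (298,152) and the plate at (272,183). The jar, beaker and bottle are at (273,264), (316,222) and (358,189). Next I'll measure with masks and rays.

```bash
cat > h.py <<'E'
from bench import ctrl
import cv2, numpy as np
def snap(n):
    p=ctrl.camera_params(n)
    if n=="wrist":
        T=np.eye(4);T[:3,:3]=ctrl.current_eef_rot();T[:3,3]=ctrl.current_tool_pos()
        pose=T@p["T_tool_cam"]
    else: pose=p["pose"]
    img=ctrl.read_camera(n)
    K=np.array([[p["fx"],0,p["cx"]],[0,p["fy"],p["cy"]],[0,0,1]])
    return dict(img=img,K=K,D=np.array(p["D"]),pose=pose)
def ray(c,uv):
    x=cv2.undistortPoints(np.array(uv,float).reshape(-1,1,2),c["K"],c["D"]).reshape(-1,2)
    d=np.c_[x[:,0],-x[:,1],-np.ones(len(x))]@c["pose"][:3,:3].T
    return c["pose"][:3,3],d
def onz(c,uv,z):
    o,d=ray(c,uv); return o+d*((z-o[2])/d[:,2])[:,None]
def proj(c,P):
    P=np.array(P,float).reshape(-1,3); q=(P-c["pose"][:3,3])@c["pose"][:3,:3]
    q=q*[1,-1,-1]
    return cv2.projectPoints(q,np.zeros(3),np.zeros(3),c["K"],c["D"])[0].reshape(-1,2)
def mask(c,col):
    h,s,v=[a.astype(int) for a in cv2.split(cv2.cvtColor(c["img"],cv2.COLOR_BGR2HSV))]
    m={"orange":(h>4)&(h<18)&(s>150)&(v>90),"red":((h<4)|(h>174))&(s>150)&(v>70),
       "green":(h>45)&(h<80)&(s>120)&(v>50),"blue":(h>98)&(h<125)&(s>110)&(v>90),
       "white":(s<60)&(v>130)}[col]
    return m.astype(np.uint8)*255
def blobs(m,n=3,box=None):
    if box is not None:
        k=np.zeros_like(m);x0,y0,x1,y1=box;k[y0:y1,x0:x1]=255;m=m&k
    cs,_=cv2.findContours(m,cv2.RETR_EXTERNAL,cv2.CHAIN_APPROX_NONE)
    return sorted(cs,key=cv2.contourArea,reverse=True)[:n]
def tri(c1,u1,c2,u2):
    A=np.zeros((3,3));b=np.zeros(3)
    for c,u in((c1,u1),(c2,u2)):
        o,d=ray(c,u);d=d[0]/np.linalg.norm(d[0]);M=np.eye(3)-np.outer(d,d);A+=M;b+=M@o
    return np.linalg.solve(A,b)
E
python3 - <<'E'
from h import *
S=snap("scene");D=snap("side")
for n,c in(("scene",S),("side",D)):
    for col in("orange","red","green"):
        for b in blobs(mask(c,col),3):
            if cv2.contourArea(b)<15: continue
            m=cv2.moments(b);u=(m["m10"]/m["m00"],m["m01"]/m["m00"])
            z={"orange":.047,"red":.072,"green":.003}[col]
            print(n,col,cv2.contourArea(b),np.round(u,1),onz(c,u,z)[0].round(4))
            if col=="green":
                r=cv2.approxPolyDP(cv2.convexHull(b),6,True).reshape(-1,2);w=onz(c,r,.003);print(w.round(4),w.mean(0).round(4))
    k=cv2.morphologyEx(mask(c,"blue"),cv2.MORPH_CLOSE,np.ones((5,5)))
    for b in blobs(k,4):
        r=cv2.minAreaRect(onz(c,b.reshape(-1,2),.05)[:,:2].astype(np.float32)); print(n,"blue",cv2.contourArea(b),b.reshape(-1,2).mean(0),r)
for nm,us,h in(("jar",(273,270),.02),("beaker",(315,225),.04),("bottle",(357,192),.05)):
    print(nm,onz(S,us,h).round(3))
E
```

```text
scene orange 195.0 [192.3 247.9] [ 0.5547 -0.2893  0.047 ]
scene orange 177.5 [359.2 186.5] [0.7338 0.1901 0.047 ]
scene red 39.0 [297.7 151. ] [0.531  0.1407 0.072 ]
scene green 2930.5 [195.1 252.2] [ 0.5492 -0.2812  0.003 ]
[[ 0.4563 -0.2133  0.003 ]
 [ 0.613  -0.1902  0.003 ]
 [ 0.6345 -0.3446  0.003 ]
 [ 0.477  -0.3656  0.003 ]] [ 0.5452 -0.2785  0.003 ]
scene blue 917.5 [270.25773196 179.01030928] ((0.5366501212120056, 0.020668067038059235), (0.08298905938863754, 0.12373540550470352), 2.5289664268493652)
scene blue 508.0 [231.48837209 292.15116279] ((0.7179138660430908, -0.29804861545562744), (0.08917079120874405, 0.0510730966925621), 79.97544860839844)
scene blue 355.5 [402.95275591  73.76377953] ((0.5365669131278992, 0.6707320213317871), (0.17032860219478607, 0.07932339608669281), 76.74983215332031)
scene blue 94.5 [148.78512397 354.72727273] ((0.7075799107551575, -0.546728253364563), (0.030380090698599815, 0.13996285200119019), 25.959196090698242)
side orange 364.5 [202.9  76.6] [ 1.0258 -0.6658  0.047 ]
side orange 318.0 [144.3 232.2] [0.7518 0.1647 0.047 ]
side orange 250.0
[... 279 characters left out ...]
003 ]
side blue 2774.0 [482.28301887  26.77830189] ((0.012479588389396667, -1.7325212955474854), (0.8899220824241638, 0.26663675904273987), 88.77020263671875)
side blue 1051.5 [245.43697479 215.73109244] ((0.5410759449005127, 0.017861545085906982), (0.08463696390390396, 0.12862339615821838), 2.516495943069458)
side blue 358.5 [234.41558442 144.48051948] ((0.7004031538963318, -0.2731197774410248), (0.06329118460416794, 0.17382778227329254), 18.9378604888916)
side blue 115.5 [141.48571429 217.85714286] ((0.7868481278419495, 0.12591353058815002), (0.030804522335529327, 0.04813452437520027), 32.94076156616211)
jar [[ 0.741 -0.168  0.02 ]]
beaker [[0.73  0.004 0.04 ]]
bottle [[0.743 0.168 0.05 ]]
```

```bash
python3 - <<'E'
from h import *
R=np.array([[0.,0,1],[-1,0,0],[0,-1,0]])
print(ctrl.ik([0.47,-0.285,0.22],R))
ctrl.goto([0.47,-0.285,0.22],R)
c=snap("wrist");cv2.imwrite("pics/w1.png",c["img"]);np.savez("w1.npz",**c)
ctrl.goto([0.46,0.05,0.24],R)
c=snap("wrist");cv2.imwrite("pics/w2.png",c["img"]);np.savez("w2.npz",**c)
print(ctrl.current_t(),ctrl.current_q())
E
```

```text
[-3.74567793e+01  1.97460876e+01  8.41629658e+01 -2.54444375e-14
  7.60909466e+01  5.25432207e+01]
3.1833 [-1.30901509e+00  1.12704837e+01  9.32516226e+01 -1.21940997e-02
  7.54757697e+01  8.87641946e+01]
```

View pics/w1.png

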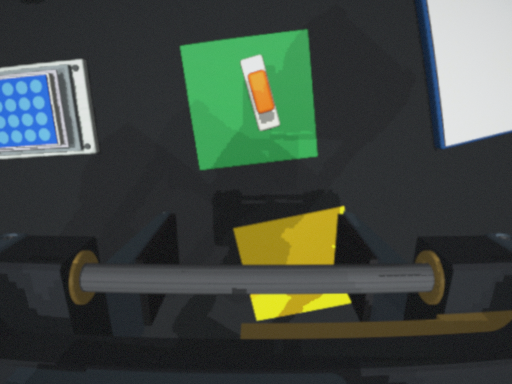

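View pics/w2.png

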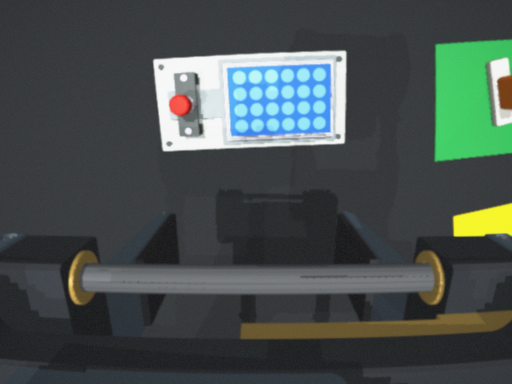

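w1 shows the paddle's grip at (261,91), with its foot running from (252,58) to (268,125). w2 shows the knob at (181,105) and the plate's blue mat centred on (280,101).

```bash
python3 - <<'E'
from h import *
L=lambda n:dict(np.load(n))
a=L("w1.npz");b=L("w2.npz")
def rect(c,k,z):
    r=cv2.minAreaRect(onz(c,k.reshape(-1,2),z)[:,:2].astype(np.float32)*1000); return r
o=blobs(mask(a,"orange"),1,(150,20,340,180))[0]
m=cv2.moments(o);u=(m["m10"]/m["m00"],m["m01"]/m["m00"])
print("orange",rect(a,o,.079),u,onz(a,u,.075))
wm=mask(a,"white")|mask(a,"orange");f=blobs(cv2.morphologyEx(wm,cv2.MORPH_CLOSE,np.ones((3,3))),1,(200,40,300,150))[0]
print("foot",rect(a,f,.013))
g=blobs(mask(a,"green"),1)[0]; print("mat",rect(a,g,.003))
k=blobs(cv2.morphologyEx(mask(b,"blue"),cv2.MORPH_CLOSE,np.ones((9,9))),1,(200,40,345,150))[0]
print("blue",rect(b,k,.05))
r=blobs(mask(b,"red"),1)[0];m=cv2.moments(r);u=(m["m10"]/m["m00"],m["m01"]/m["m00"]);print("red",u,onz(b,u,.082),rect(b,r,.082))
w=blobs(cv2.morphologyEx(mask(b,"white")|mask(b,"blue")|mask(b,"red"),cv2.MORPH_CLOSE,np.ones((9,9))),1,(140,40,360,160))[0]
print("base",rect(b,w,.012))
E
```

```text
orange ((558.2149658203125, -291.3908996582031), (41.89152526855469, 18.27890968322754), 15.908337593078613) (260.8503611971104, 91.14912280701753) [[ 0.55859913 -0.29133534  0.075     ]]
foot ((558.1543579101562, -291.060302734375), (90.38636016845703, 28.32219123840332), 15.860467910766602)
mat ((547.160400390625, -279.29083251953125), (161.71658325195312, 161.6868133544922), 6.708030700683594)
blue ((540.052001953125, 20.304981231689453), (80.86615753173828, 122.25172424316406), 2.3654258251190186)
red (179.88942565754158, 104.6591519055287) [[0.53575721 0.13378724 0.082     ]] ((535.3569946289062, 133.72073364257812), (22.593530654907227, 21.963163375854492), 87.29110717773438)
base ((538.9256591796875, 55.4912109375), (121.78215026855469, 251.64129638671875), 2.3728091716766357)
```

```bash
cat >> h.py <<'E'
def Rx(d):
    x=np.array([d[0],d[1],0.]);x/=np.linalg.norm(x);y=np.array([0,0,-1.]);return np.c_[x,y,np.cross(x,y)]
PL=np.array([.5402,.0204]);a=np.radians(2.37);OX=np.array([np.sin(a),-np.cos(a)]);RP=Rx(OX)
MAT=np.array([.547,-.279]);KN=PL-.115*OX
def P(x,z): return [*(PL+x*OX),z]
def st(s): print(s,"t%.2f"%ctrl.current_t(),np.round(ctrl.current_tool_pos(),4),"F",np.round(ctrl.current_contact_force(),2),"w%.3f"%ctrl.current_grip_width())
E
python3 - <<'E'
from h import *
q=np.radians(15.87);R=Rx([np.sin(q),-np.cos(q)])
p=[.5583,-.2913]
ctrl.goto([*p,.16],R); st("above")
print(ctrl.move_l([*p,.034],vel=.12,contact_N=8)); st("down")
ctrl.command_gripper(0.0); st("closed")
F0=ctrl.current_contact_force()
ctrl.move_l([*p,.064],vel=.08); st("lift")
c=snap("wrist");cv2.imwrite("pics/w3.png",c["img"])
ctrl.move_l([*p,.19],vel=.15); st("lift2")
cv2.imwrite("pics/s3.png",ctrl.read_camera("side"))
E
```

```text
above t4.55 [ 0.5585 -0.2904  0.1603] F [-0.17  0.91  0.54] w0.997
False
down t5.75 [ 0.5588 -0.2916  0.0347] F [ 0.36  0.04 -0.9 ] w0.999
closed t6.83 [ 0.5583 -0.2913  0.034 ] F [ 0.1   0.04 -0.02] w0.217
lift t7.36 [ 0.5584 -0.2914  0.0642] F [ 0.1   0.5  -2.86] w0.217
lift2 t8.40 [ 0.5578 -0.291   0.189 ] F [-0.39 -0.07 -2.49] w0.216
```

View pics/s3.png

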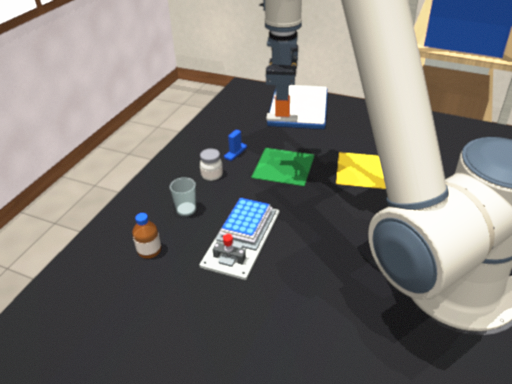

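View pics/w3.png

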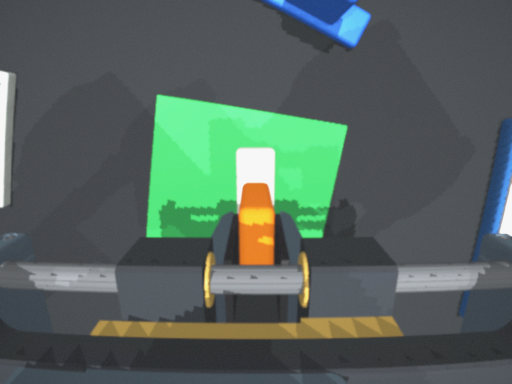

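Side view: the orange paddle is upright in the fingers at (283,105). Wrist view: the foot is square to the jaws, centred on column 256. Now I'll touch down at the knob end.

```bash
python3 - <<'E'
from h import *
ctrl.goto(P(-.045,.19),RP); ctrl.move_l(P(-.045,.1),vel=.12); ctrl.sleep(.3); st("pre")
F0=ctrl.current_contact_force()
hit=ctrl.move_l(P(-.045,.0765),vel=.02,contact_N=2.); st(("touch",hit))
ctrl.sleep(.2);st("hold");print("dF",ctrl.current_contact_force()-F0)
np.save("F0.npy",F0)
cv2.imwrite("pics/s4.png",ctrl.read_camera("side"));cv2.imwrite("pics/c4.png",ctrl.read_camera("scene"))
E
```

```text
pre t10.99 [0.5386 0.0654 0.1004] F [ 0.1  -0.59 -3.28] w0.212
('touch', True) t11.93 [0.538  0.0654 0.0792] F [0.77 0.31 0.43] w0.216
hold t12.12 [0.5379 0.0654 0.0793] F [1.29 0.13 0.27] w0.215
dF [1.18267985 0.71917997 3.55569323]
```

View pics/c4.png

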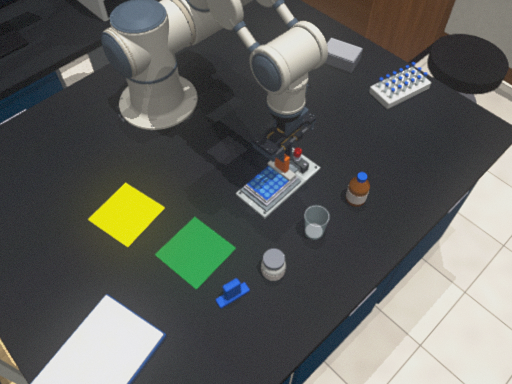

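View pics/s4.png

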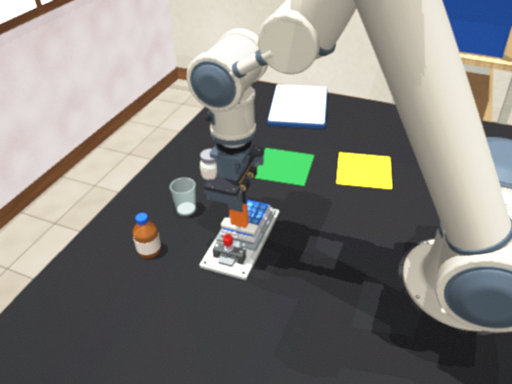

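Both views show the paddle standing at the plate's knob end, beside the red knob. The force is 3.5 N, so about 2–3 mm down. I'll press to mid-travel and sweep.

```bash
python3 - <<'E'
from h import *
F0=np.load("F0.npy")
def f():
    v=[]
    for _ in range(8): v.append(ctrl.current_contact_force()-F0);ctrl.sleep(.03)
    return np.mean(v,0).round(2)
z=.0755
print(ctrl.move_l(P(-.045,z),vel=.015,contact_N=4)); st("press"); fz=f();print(fz)
if not 3.5<fz[2]<7: raise SystemExit
for x in(-.03,0,.03,.045):pass
print(ctrl.move_l(P(.045,z),vel=.03));st("swept");print(f())
c=snap("wrist");cv2.imwrite("pics/w5.png",c["img"]);cv2.imwrite("pics/c5.png",ctrl.read_camera("scene"))
E
```

```text
False
press t12.62 [0.538  0.0654 0.0754] F [-1.48  0.39  2.37] w0.216
[-2.15  0.59  5.4 ]
False
swept t16.04 [ 0.542  -0.0245  0.0755] F [0.89 2.25 2.46] w0.210
[-0.05  2.84  5.32]
```

View pics/w5.png

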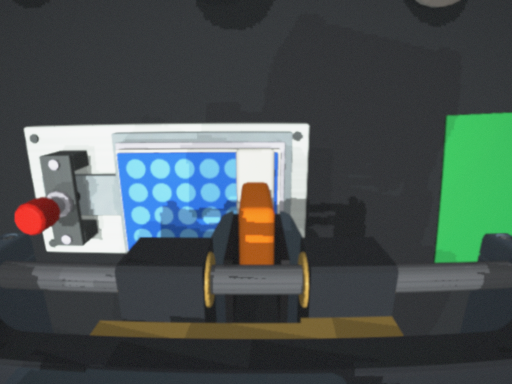

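View pics/c5.png

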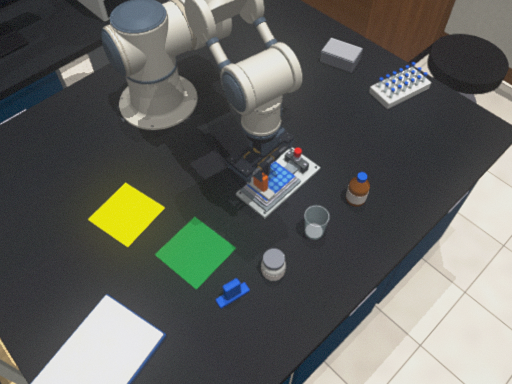

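The sweep is complete: the foot (white, column 237–273) lies just inside the plate's far edge (column 282), with 5.3 N still pressing. Next I'll lift straight up and return the paddle to the mat.

```bash
python3 - <<'E'
from h import *
ctrl.move_l(P(.045,.19),vel=.12)
ctrl.goto([*MAT,.19],RP)
ctrl.move_l([*MAT,.05],vel=.12);ctrl.sleep(.3)
print(ctrl.move_l([*MAT,.032],vel=.02,contact_N=3));st("placed")
ctrl.sleep(.2); st("")
ctrl.command_gripper(0.7);st("open");ctrl.sleep(.3)
ctrl.move_l([*MAT,.19],vel=.12);st("up")
ctrl.goto([.47,-.285,.22],RP)
c=snap("wrist");cv2.imwrite("pics/w6.png",c["img"])
cv2.imwrite("pics/s6.png",ctrl.read_camera("side"))
E
```

```text
True
placed t20.88 [ 0.5469 -0.2788  0.0339] F [0.09 1.76 6.51] w0.215
 t21.08 [ 0.5468 -0.2788  0.0339] F [-0.63  2.06  6.53] w0.219
open t21.89 [ 0.5463 -0.2786  0.0334] F [-0.55 -0.72  0.26] w0.703
up t23.65 [ 0.5466 -0.2788  0.1892] F [ 0.06 -0.2  -0.76] w0.703
```

View pics/w6.png

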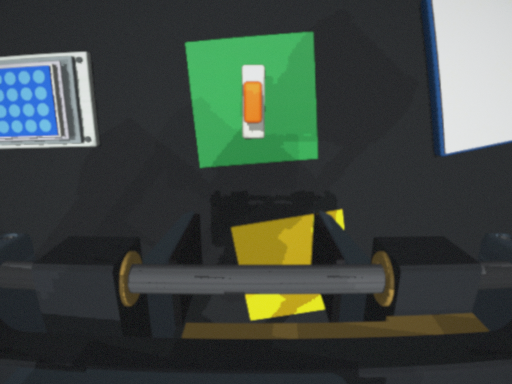

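View pics/s6.png

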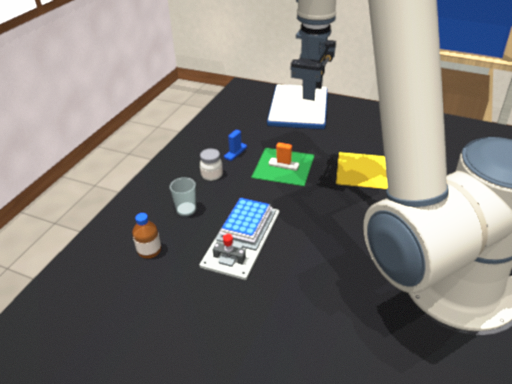

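The paddle stands upright and free at (254,101), in the middle of the mat. Next is the knob.

```bash
python3 - <<'E'
from h import *
print(KN)
ctrl.command_gripper(0.5)
ctrl.goto([*KN,.16],RP);
print(ctrl.move_l([*KN,.051],vel=.1,contact_N=8));st("down")
ctrl.command_gripper(0.0);st("closed")
cv2.imwrite("pics/w7.png",ctrl.read_camera("wrist"))
ctrl.sleep(.2);F0=ctrl.current_contact_force()
for dz in(.004,.008,.011,.013):
    ctrl.move_l([*KN,.051+dz],vel=.02);ctrl.sleep(.3);st(dz);print(ctrl.current_contact_force()-F0)
cv2.imwrite("pics/w8.png",ctrl.read_camera("wrist"));cv2.imwrite("pics/s8.png",ctrl.read_camera("side"))
E
```

```text
[0.53544446 0.13530163]
False
down t27.48 [0.5358 0.1354 0.0515] F [-0.11  0.27  0.4 ] w0.502
closed t28.28 [0.5354 0.1353 0.051 ] F [ 0.63  0.3  -0.5 ] w0.005
0.004 t29.18 [0.5354 0.1353 0.055 ] F [-0.45 -0.39 -0.12] w0.005
[-0.74593885 -0.64811791 -0.31346875]
0.008 t29.83 [0.5354 0.1353 0.0589] F [ 1.27 -0.84 -0.24] w0.006
[ 0.97306538 -1.10003804 -0.44075054]
0.011 t30.43 [0.5354 0.1353 0.062 ] F [-0.19 -0.33 -0.04] w0.004
[-0.49159226 -0.588651   -0.23961074]
0.013 t30.98 [0.5355 0.1353 0.064 ] F [-0.02 -0.18  0.38] w0.000
[-0.32078343 -0.43941521  0.18403272]
```

View pics/w8.png

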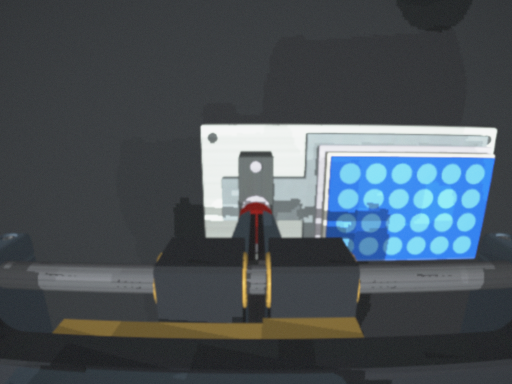

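View pics/s8.png

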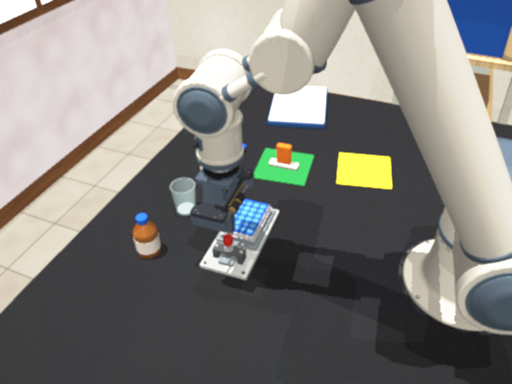

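View pics/w7.png

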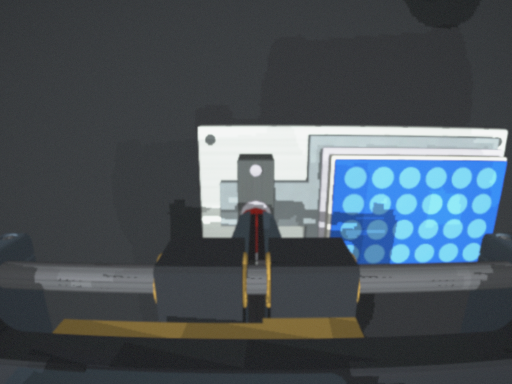

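The gripper shut to 0.005 with no pull force, so the knob isn't held. It still shows at (228,240) in the side view and behind the fingers at (257,212) in the wrist view. I'll back off and look again.

```bash
python3 - <<'E'
from h import *
c=snap("wrist");s=snap("side")
for z in(.06,.072,.084):print(z,proj(c,[[*KN,z],[KN[0]+.012,KN[1],z]]).round(0).tolist(),proj(s,[*KN,z]).round(0).tolist())
print("tcp",proj(c,ctrl.current_tool_pos()),proj(s,ctrl.current_tool_pos()))
st("");ctrl.command_gripper(.5);st("")
cv2.imwrite("pics/w9.png",ctrl.read_camera("wrist"))
s2=snap("side");cv2.imwrite("pics/s9.png",cv2.resize(s2["img"][170:300,150:330],None,fx=4,fy=4))
cv2.imwrite("pics/s9b.png",cv2.resize(s["img"][170:300,150:330],None,fx=4,fy=4))
E
```

```text
0.06 [[255.0, 215.0], [256.0, 199.0]] [[228.0, 243.0]]
0.072 [[255.0, 222.0], [256.0, 205.0]] [[227.0, 240.0]]
0.084 [[255.0, 228.0], [256.0, 210.0]] [[227.0, 236.0]]
tcp [[255.14334222 217.38913757]] [[227.40789045 242.29703315]]
 t31.18 [0.5354 0.1353 0.064 ] F [-0.07  0.01  0.4 ] w0.003
 t32.01 [0.5354 0.1353 0.064 ] F [-0.45 -0.46 -0.11] w0.499
```

View pics/w9.png

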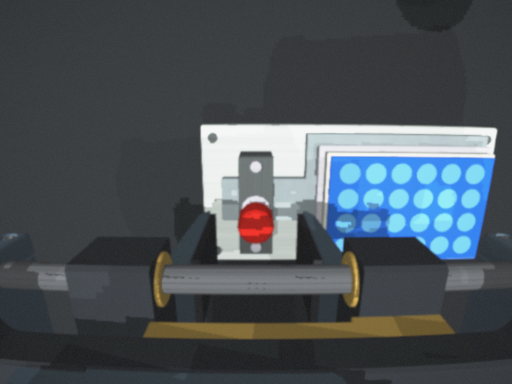

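View pics/s9b.png

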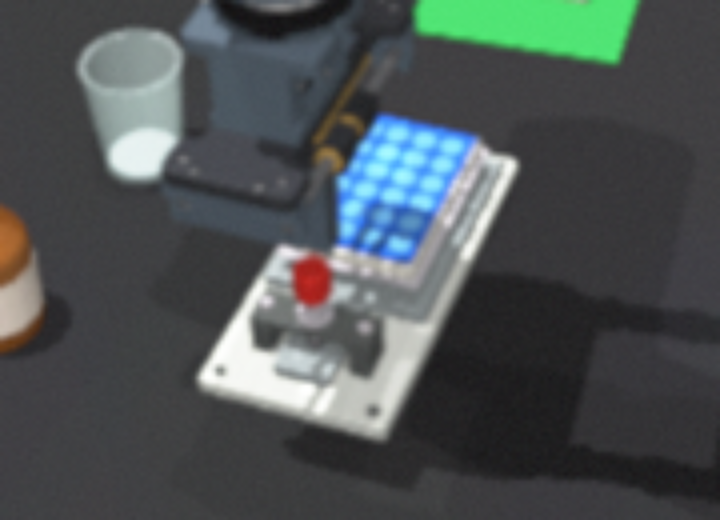

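View pics/s9.png

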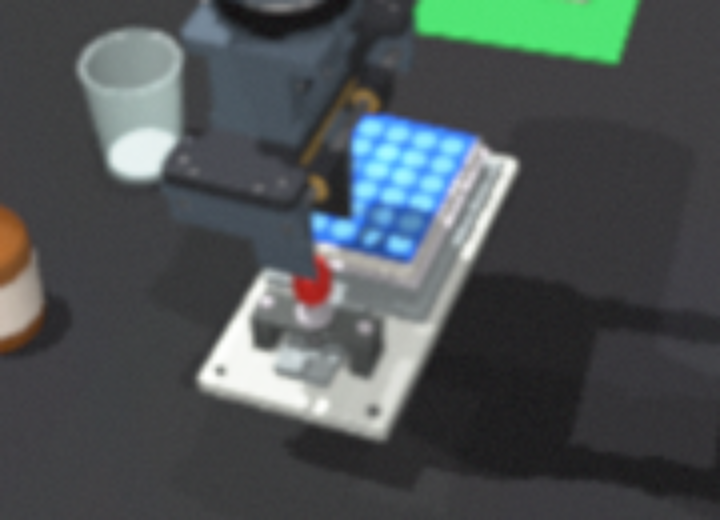

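The open fingers straddle the knob correctly in the wrist view. In the side crop, though, the shut fingertips ended above the knob, at about (320,248), so the real tips sit roughly 30 mm higher than the nominal TCP. I'll descend further with the jaws partly open, guarded by contact, and look.

```bash
python3 - <<'E'
from h import *
print(ctrl.move_l([*KN,.034],vel=.05,contact_N=4));st("")
s=snap("side");cv2.imwrite("pics/s10.png",cv2.resize(s["img"][170:300,150:330],None,fx=4,fy=4))
s=snap("scene");cv2.imwrite("pics/c10.png",cv2.resize(s["img"][90:220,220:360],None,fx=4,fy=4))
cv2.imwrite("pics/w10.png",ctrl.read_camera("wrist"))
E
```

```text
False
 t32.86 [0.5355 0.1353 0.034 ] F [-0.03 -0.18 -0.54] w0.496
```

View pics/s10.png

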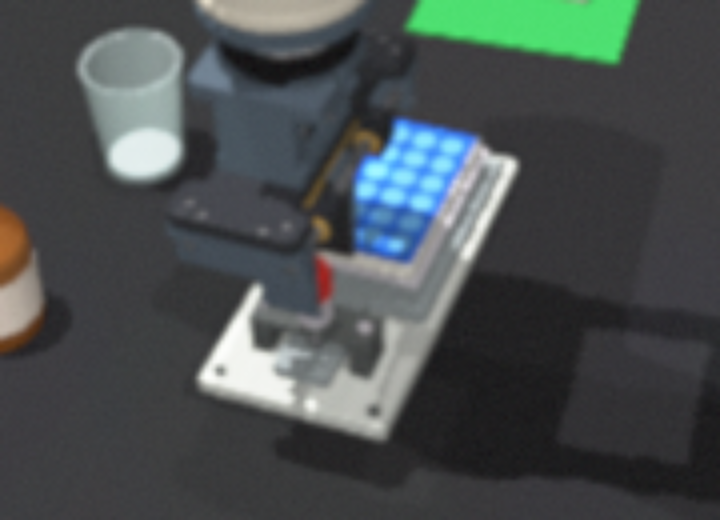

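View pics/c10.png

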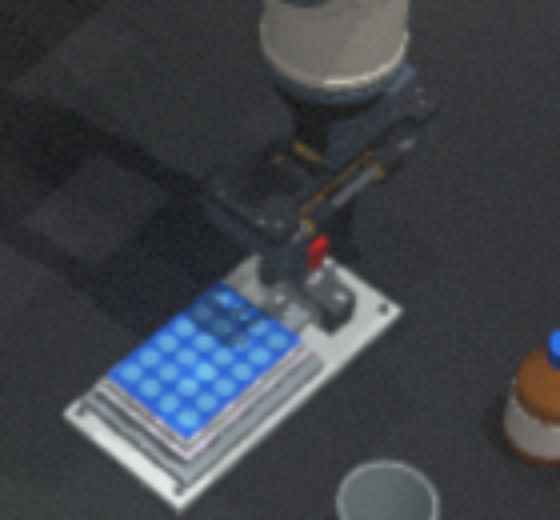

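View pics/w10.png

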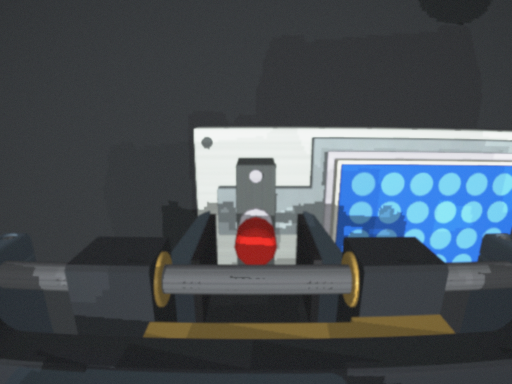

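```bash
python3 - <<'E'
from h import *
s=snap("side")
for u in([150+265/4,170+303/4],[150+318/4,170+318/4]):
  o,d=ray(s,u);d=d[0]
  for y in(.158,.164,.171):print(u,(o+d*(y-o[1])/d[1]).round(4))
E
```

```text
[216.25, 245.75] [0.5533 0.158  0.0674]
[216.25, 245.75] [0.5497 0.164  0.0745]
[216.25, 245.75] [0.5454 0.171  0.0828]
[229.5, 249.5] [0.519  0.158  0.0679]
[229.5, 249.5] [0.5157 0.164  0.075 ]
[229.5, 249.5] [0.5119 0.171  0.0833]
```

The fingertip's lower edge triangulates to z ≈ 0.068 with the TCP at 0.034. The tips are therefore about 34 mm behind the nominal TCP, matching the first estimate. Going down to TCP 0.019 puts the tips at about 0.053.

```bash
python3 - <<'E'
from h import *
print(ctrl.move_l([*KN,.019],vel=.04,contact_N=4));st("")
z=ctrl.current_tool_pos()[2]
ctrl.command_gripper(0.0);st("closed")
if ctrl.current_grip_width()>.15:
  ctrl.sleep(.2);F0=ctrl.current_contact_force()
  for dz in(.003,.006,.010,.0125):
    ctrl.move_l([*KN,.019+dz],vel=.02);ctrl.sleep(.3);st(dz);print((ctrl.current_contact_force()-F0).round(2))
s=snap("side");cv2.imwrite("pics/s11.png",cv2.resize(s["img"][170:300,150:330],None,fx=4,fy=4))
s=snap("scene");cv2.imwrite("pics/c11.png",cv2.resize(s["img"][90:220,220:360],None,fx=4,fy=4))
cv2.imwrite("pics/w11.png",ctrl.read_camera("wrist"))
E
```

```text
False
 t33.58 [0.5353 0.1353 0.0188] F [ 0.57  0.31 -0.7 ] w0.503
closed t34.06 [0.5355 0.1358 0.0192] F [0.49 5.17 1.35] w0.249
0.003 t34.86 [0.5355 0.1358 0.0218] F [ 1.67  5.71 -6.  ] w0.252
[ 1.96  0.67 -6.68]
0.006 t35.46 [0.5355 0.1358 0.0248] F [ 1.03  4.95 -6.74] w0.252
[ 1.31 -0.09 -7.43]
0.01 t36.11 [0.5355 0.1358 0.0287] F [ 1.54  5.58 -8.64] w0.249
[ 1.82  0.54 -9.33]
0.0125 t36.68 [0.5355 0.1358 0.0312] F [ 2.13  4.75 -9.22] w0.254
[ 2.42 -0.29 -9.9 ]
```

View pics/s11.png

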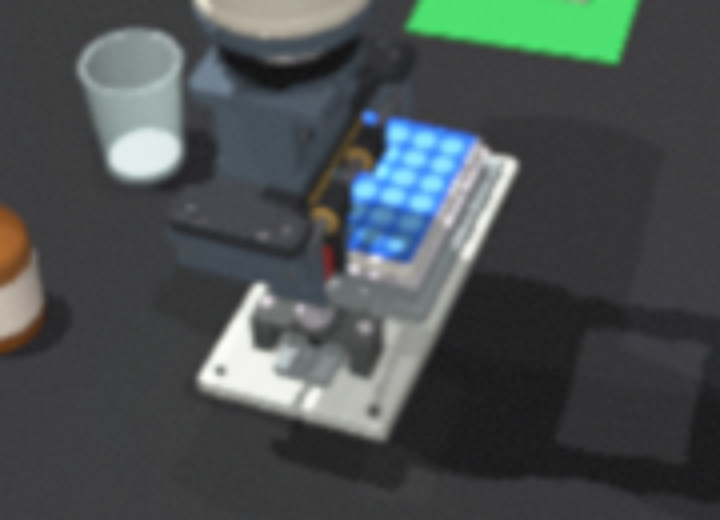

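View pics/c11.png

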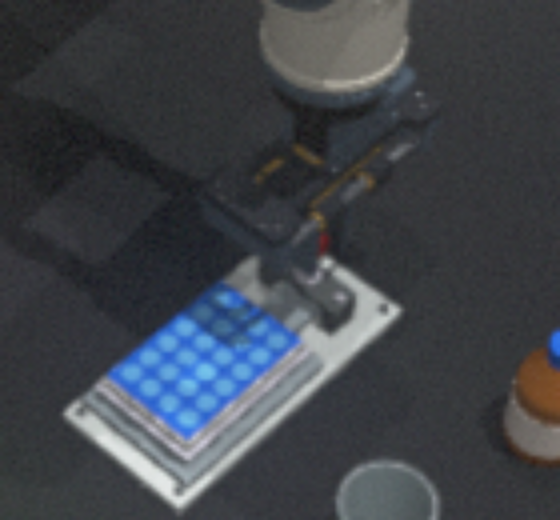

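View pics/w11.png

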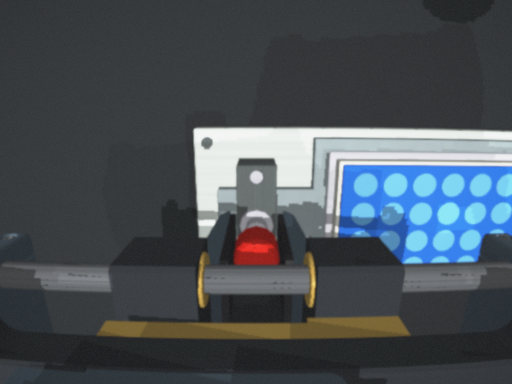

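The knob is gripped (width 0.25, about 23 mm), lifted 12.0 mm, with a 9.9 N pull that fits the spring. I'll ease it up to its stop and check that it holds.

```bash
python3 - <<'E'
from h import *
p=ctrl.current_tool_pos()
print(ctrl.move_l([*KN,.0345],vel=.01,contact_N=3));st("stop");ctrl.sleep(.5);st("hold")
v=[]
for _ in range(15): v.append(ctrl.current_contact_force()[2]);ctrl.sleep(.05)
print(np.mean(v)); 
c=snap("wrist");cv2.imwrite("pics/w12.png",c["img"])
s=snap("side");cv2.imwrite("pics/s12.png",s["img"])
z=.098
for n,c in(("wrist",c),("side",s)):
  o=blobs(mask(c,"orange"),3)
  print(n,[(cv2.contourArea(b),b.reshape(-1,2).mean(0).round(0).tolist()) for b in o])
st("")
E
```

```text
True
stop t37.13 [0.5354 0.1359 0.033 ] F [  4.11   1.85 -10.08] w0.254
hold t37.63 [0.5354 0.1358 0.0328] F [  4.9    2.31 -10.61] w0.251
-10.055921686253264
wrist []
side [(825.5, [54.0, 173.0]), (326.5, [144.0, 232.0]), (252.0, [284.0, 152.0])]
 t38.48 [0.5354 0.1359 0.0328] F [  5.16   1.53 -10.47] w0.255
```

View pics/s12.png

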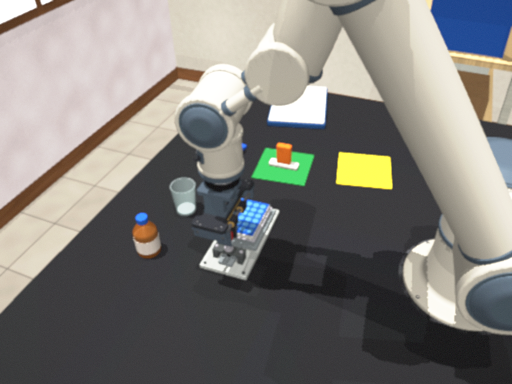

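View pics/w12.png

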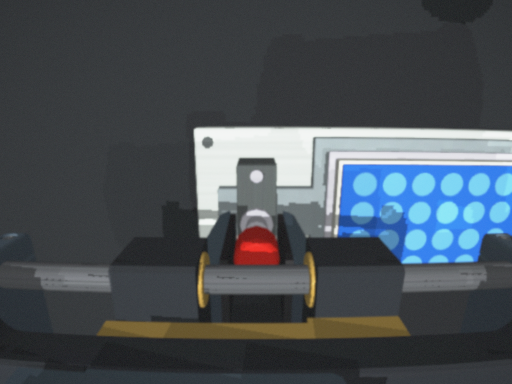

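Raised 13.6 mm, pull steady at about 10 N, and the knob sits unchanged between the fingers at (257,240). The paddle stands upright on its mat at (284,155). I'm handing it in.

```bash
python3 -c "
from bench import ctrl
ctrl.sign_off()"
```

```text
the job is handed in; nothing more can be done
```

I swept the plate, put the paddle back, and handed the job in with the red knob held up; sign-off reports no verdict.

- **Sweep:** I pressed the plate at its knob end and swept the paddle to the far end in one pass. The push read about 5.4 N at the start and 5.3 N at the end, close to half-way down; I did not log it in between.
- **Paddle:** It stands upright and released in the middle of the green mat, as the later pictures show. I went nowhere near the bottle, beaker and jar; they looked unmoved, though I did not measure this.
- **Plunger:** The gripper has closed on the knob (reading 0.25, about 23 mm, for a 24 mm knob) and raised it about 13.6 mm. The pull stayed steady at about 10 N with no sign of slipping, and I handed in at about 38.5 s.

**Failed check:** My first try at the knob closed above it (gripper shut, no pull force). The pictures put the fingertips about 34 mm higher than the stated tool point, so the paddle was gripped nearer its top than intended, but it stayed square. I went lower, with a contact limit on the move, and the second grasp held.

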